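# Press the bench dogs down clear of a carved printing block

### The arm

A 6-joint arm with a two-finger parallel gripper is mounted at the origin on the work surface. World frame = base frame: x ahead of the robot, y to its left, z up, the work surface at z = 0. Lengths are in m, angles in rad, forces in N, time in s.
With the tool pointing down it reaches from about 0.35 to 0.775 m from the base axis. Payload 5.5 kg.
Tool frame: the origin (TCP) lies between the finger pads; the fingertips stand 19 mm ahead of it and the grasp point (between the pads) is the TCP (env.tcp_to_tips is the distance from the TCP to the fingertips, in m); z points along the fingers, y is the direction in which the jaws open and shut (so a half turn about z gives the same grasp; the last joint's range is limited). The gripper opens to 85 mm and grips with 20 to 120 N. Pads are 22 mm wide; open, the fingers measure 114 mm over their backs; the gripper's body (76 mm by 85 mm) begins 54 mm behind the grasp point. The pads swing forward as they close: fully open they stand 13 mm farther back than shut.
Start: joints at [1.151, 0.313, 0.046, 1.304, 0, 1.431], TCP at [0.159, 0.553, 0.25] pointing down, gripper open.
Joint ranges: [-2.76, 2.76], [-0.86, 1.69], [-1.03, 1.26], [-2.2, 2.34], [-1.47, 1.5], [-3.14, 3.14]. Speed limits (rad/s): [2.57, 2.57, 3.14, 3.14, 3.14, 3.14].

### API

Orientations are given as a unit quaternion [w, x, y, z].
In Python, from workcell import env, eyes, job gives the robot as it stands. The module is installed in compiled form; this text tells all that it offers.
- The arm moves only by the tool move_arm, never from a script. Its argument "commands" is a list of rows, each a list of 3 entries, a list of its own where there are three numbers: the shift along the world's x, y, z as a fraction of full scale, then the turn, a rotation vector about the world's x, y, z as a fraction of full scale, then the gripper command: -1 is shut, 1 is fully open, values between are in proportion. In form: [[[x, y, z], [wx, wy, wz], gripper], ...]. A call has 1 to 5 rows; each row shifts and turns the commanded pose from where the row before left it; what a row does not reach is not made up. Full scale, the value 1, is 0.04 m for a shift and 8 degrees for a turn. A row lasts 1/10 s, in which the tool goes at most 50 mm and 8.59 degrees, less where a joint would pass 70% of its speed; a pose out of reach is approached as far as the arm can. A call with a number of a shift or a turn outside -1 to 1 is refused whole. A call with a gripper value outside its range is refused whole. The fingers move at their own pace and stop on an object; "newtons" is the grip in N (left out, the last holds). Time passes only in rows, so rows that do not move let the fingers close. It gives the time, the measured TCP pose, the force and the opening at its end, in the units of the state.
- env.get_state(): the state, without advancing time (a new reading comes with each control period).
- eyes.read_camera(name): name is "scene" or "top" or "wrist"; returns a dict with "frame" (384x512x3 uint8, red, green, blue), "mtx" (3x3 intrinsics, pixels), "k1" (the pictures are not rectified: a ray, as slopes to the right and down, at radius r is drawn at 1 + k1 r^2 times it, then the intrinsics apply), "camera_from_world" (4x4, takes a point from world to camera coordinates); the wrist camera has in their place "mount" (4x4, takes a point from camera to tool coordinates, whose origin is the TCP and whose axes are the flange's). Camera axes: x right, y down, z forward; pixel columns grow to the right and rows downward; lengths in m; the calibration is good to about 2 mm. A picture is of the moment at which its call begins: read the wrist's pose just before it. There is no depth.
- job.hand_in(): hands the job in, once; it reports no verdict.
The state is a dict: "clock": time; "joint_pos": joint angles; "qvel": joint speeds; "tau": joint torques, N m; "tcp_pos": TCP position; "orientation": TCP orientation; "wrist_force": force on the tool from outside, world axes, zero at the start; "ft_torque": the same for the moment, N m; "finger_gap": finger opening in m.
Only numpy, scipy, OpenCV 4.12 (cv2) and the standard library are available. Lean on these libraries where they do the work, as an engineer would, in place of code of your own. Each camera call takes 0.05 s, during which the arm holds its last target.

### The job

The inking roller cannot pass while the wooden-headed bench dogs on the board stand higher than the carved printing block. With closed fingertips, press them down gently, one at a time - first the round one, then the square one, then the long bar - each until it is clearly lower than the block's face. Leave the L-shaped one raised, never pull a dog up, and do not touch the printing block or disturb anything else.

Things in the scene. Friction and masses are not known exactly. Their poses are not given: they have to be found in the camera images.
- board: dark wooden inking board 290 (x) x 380 (y) x 12 mm fixed on the table; origin at the centre of its underside. Four dogs stand on it, one about 100 mm from its centre on each of the near and far (x) sides and one about 135 mm on each of the left and right (y) sides; which is where varies
- print_block: loose carved printing block 90 (x) x 130 (y) x 24 mm, reddish brown wood with black relief, lying in the middle of the board; origin at the centre of its underside; its face is 36 mm above the table. To be left alone
- round_dog (a joint): slide of the round dog in m: 0 = fully raised (unloaded head top 50 mm above the table), growing as the stem is pushed down; 0.014 is level with the printing block's face, 0.020 the bottom stop. Starts at 0 to 0.003. About 3 N moves it; no spring: it stays where it is left. It could be pulled up (negative), which is wrong
- round_top (a point): the round dog, a press-down bench dog: wooden head 6 mm thick on a rubber cushion (gives 0.4 mm per N, 6 mm at most, springs back) on a vertical steel stem; head a disc 44 mm across. This point is on the stem's axis at the height of the head's top face (the face's centre); x, y as the sizes are given, z up
- round_socket: dark steel socket of the round dog, 38 x 38 x 5 mm, fixed on the board, carrying the dog; origin at the centre of its underside, 12 mm above the table; its axes are the head's
- square_dog (a joint): slide of the square dog in m: 0 = fully raised (unloaded head top 50 mm above the table), growing as the stem is pushed down; 0.014 is level with the printing block's face, 0.020 the bottom stop. Starts at 0 to 0.003. About 3 N moves it; no spring: it stays where it is left. It could be pulled up (negative), which is wrong
- square_top (a point): the square dog, a press-down bench dog: wooden head 6 mm thick on a rubber cushion (gives 0.4 mm per N, 6 mm at most, springs back) on a vertical steel stem; head a square 40 x 40 mm. This point is on the stem's axis at the height of the head's top face (the face's centre); x, y as the sizes are given, z up
- square_socket: dark steel socket of the square dog, 38 x 38 x 5 mm, fixed on the board, carrying the dog; origin at the centre of its underside, 12 mm above the table; its axes are the head's
- bar_dog (a joint): slide of the bar dog in m: 0 = fully raised (unloaded head top 50 mm above the table), growing as the stem is pushed down; 0.014 is level with the printing block's face, 0.020 the bottom stop. Starts at 0 to 0.003. About 3 N moves it; no spring: it stays where it is left. It could be pulled up (negative), which is wrong
- bar_top (a point): the bar dog, a press-down bench dog: wooden head 6 mm thick on a rubber cushion (gives 0.4 mm per N, 6 mm at most, springs back) on a vertical steel stem; head a long bar 18 (x) x 68 (y) mm. This point is on the stem's axis at the height of the head's top face (the face's centre); x, y as the sizes are given, z up
- bar_socket: dark steel socket of the bar dog, 38 x 38 x 5 mm, fixed on the board, carrying the dog; origin at the centre of its underside, 12 mm above the table; its axes are the head's
- corner_dog (a joint): slide of the L-shaped dog in m: 0 = fully raised (unloaded head top 50 mm above the table), growing as the stem is pushed down; 0.014 is level with the printing block's face, 0.020 the bottom stop. Starts at 0 to 0.003. About 3 N moves it; no spring: it stays where it is left. It could be pulled up (negative), which is wrong
- corner_top (a point): the L-shaped dog, a press-down bench dog: wooden head 6 mm thick on a rubber cushion (gives 0.4 mm per N, 6 mm at most, springs back) on a vertical steel stem; L-shaped head: a leg 18 (x) x 54 (y) mm centred 3 mm to -x of the stem, and a leg 30 (x) x 18 (y) mm towards +x at its -y end; this one stays raised. This point is on the stem's axis at the height of the head's top face; x, y as the sizes are given, z up
- corner_socket: dark steel socket of the L-shaped dog, 38 x 38 x 5 mm, fixed on the board, carrying the dog; origin at the centre of its underside, 12 mm above the table; its axes are the head's
- ink_cup: white ink cup, 42 mm across, 38 mm tall, standing on a corner region of the board; origin at the centre of its underside. To be left alone
- spare_wedge: olive-green wooden block 50 x 22 x 20 mm lying on a corner region of the board; origin at the centre of its underside. To be left alone
- roller: inking roller with wooden handle, about 190 mm long, 36 mm high, on the table to the left; origin under its rubber drum. To be left alone
- rubbing_pad: round wooden rubbing pad, 120 mm across, 26 mm high, with a bar handle, on the table to the right; origin at the centre of its underside. To be left alone
- gouge: carving tool about 170 mm long lying on the table to the right. To be left alone
- ink_brush: brush lying on the table to the left, near the robot. To be left alone

How it is judged:
By the outcome, as a careful person would: the job done as asked, in the order asked, and still so for the second after the job is handed in, with the robot touching nothing.
It also fails if it takes over 42 s, if anything falls off the work surface, if the arm or the gripper's body presses on something with over 40 N, if the wrist force passes 120 N, or if a joint passes its speed limit or range.

## Working session

There is one attempt and no reset: what is moved stays moved. The work goes in short steps, Python scripts to look and compute and a tool call to move; the robot and the scene stay as the last step left them, time stands still between calls to the robot, and variables do not carry over. Pictures are saved under pics/ and viewed, and the job is handed in when it is done.

Besides the shell and the picture viewer there is one more tool, called by a JSON object that holds its "op" and its "data", one argument or row to a line. move_arm: Moves the arm, as the interface text tells. Its arguments: {"type":"object","properties":{"commands":{"type":"array","items":{"type":"array"}},"newtons":{"type":"number"}},"required":["commands"]}

```bash
mkdir -p pics
python3 - <<'E'
from workcell import env, eyes, job
import cv2, numpy as np, pickle
s=env.get_state();print(s['clock'],s['tcp_pos'],s['orientation'],s['wrist_force'],s['finger_gap'])
d={}
for n in ('scene','top'):
    c=eyes.read_camera(n);d[n]=c
    cv2.imwrite(f'pics/{n}0.png',cv2.resize(c['frame'][:,:,::-1],(768,576),interpolation=cv2.INTER_CUBIC))
    print(n,c['mtx'].tolist(),c['k1'],np.round(c['camera_from_world'],4).tolist())
pickle.dump(d,open('cams0.pkl','wb'))
E
```

```text
0.0 [0.15860338 0.5522019  0.24942753] [-2.64500289e-04  1.39437563e-01  9.90230453e-01 -8.63837175e-04] [ 0.79829889  0.17046056 -0.36457656] 0.08578666461274825
scene [[421.8675133468788, 0.0, 258.5229075073636], [0.0, 421.8675133468788, 193.82101344205222], [0.0, 0.0, 1.0]] -0.03957447686870031 [[-0.8439, 0.5364, -0.0121, 0.4236], [0.4636, 0.7177, -0.5195, -0.2122], [-0.27, -0.444, -0.8544, 1.3637], [0.0, 0.0, 0.0, 1.0]]
top [[363.2167897633849, 0.0, 254.78406035049122], [0.0, 363.2167897633849, 191.99077583856362], [0.0, 0.0, 1.0]] -0.06277696773530698 [[-0.0116, -0.9998, -0.0187, 0.0271], [-0.9921, 0.0138, -0.125, 0.5244], [0.1252, 0.0171, -0.992, 1.2932], [0.0, 0.0, 0.0, 1.0]]
```

View pics/top0.png

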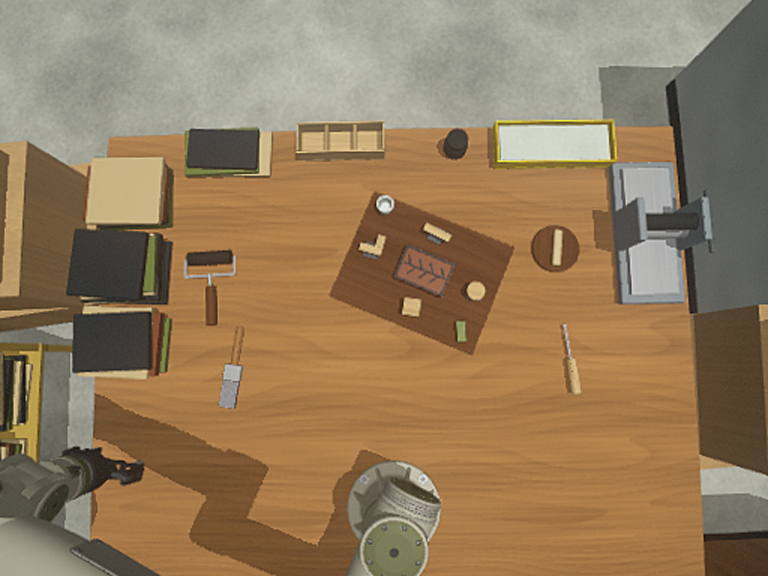

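View pics/scene0.png

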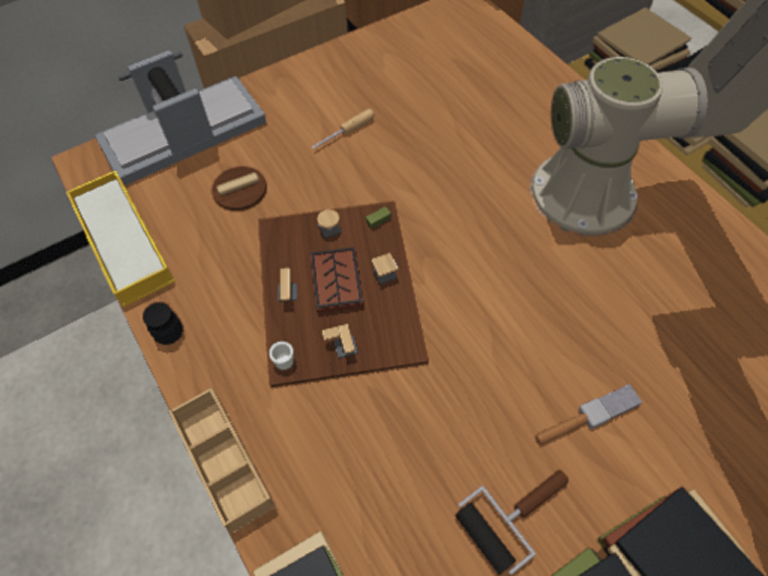

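The top view shows the round dog at about (476,291), the square at (411,307), the bar at (437,232) and the L at (372,245). The cup is at the far-left corner and the wedge at the near-right. I'll enlarge the crops to read positions more closely.

```bash
cat > h.py <<'E'
import numpy as np, cv2, pickle
def ray(c,u,v,M=None):
    K=c['mtx']; dist=np.array([c['k1'],0,0,0,0.])
    p=cv2.undistortPoints(np.array([[[u,v]]],float),K,dist,None,None,).ravel() 
    T=c['camera_from_world'] if M is None else M
    R,t=T[:3,:3],T[:3,3]
    return -R.T@t, R.T@np.array([p[0],p[1],1])
def onz(c,u,v,z,M=None):
    o,d=ray(c,u,v,M); return o+d*(z-o[2])/d[2]
def proj(c,P,M=None):
    T=c['camera_from_world'] if M is None else M
    return cv2.projectPoints(np.array(P,float).reshape(-1,1,3),cv2.Rodrigues(T[:3,:3])[0],T[:3,3],c['mtx'],np.array([c['k1'],0,0,0,0.]))[0].reshape(-1,2)
def crop(f,x0,y0,w,h,s,name):
    im=cv2.resize(np.ascontiguousarray(f[y0:y0+h,x0:x0+w,::-1]),(w*s,h*s),interpolation=cv2.INTER_CUBIC)
    cv2.imwrite(name,im)
E
python3 - <<'E'
from h import *
d=pickle.load(open('cams0.pkl','rb'))
crop(d['top']['frame'],215,120,133,120,6-1,'pics/topc.png')
crop(d['scene']['frame'],168,130,122,128,4,'pics/scenec.png')
E
```

```text
(no output)
```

View pics/topc.png

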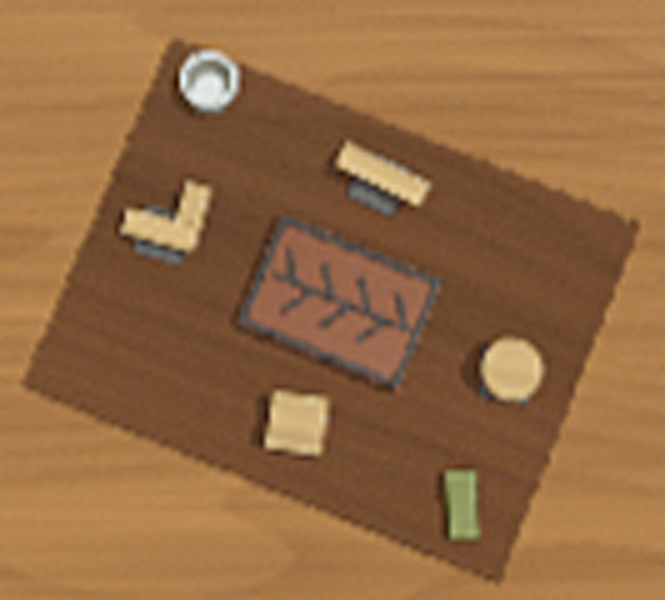

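View pics/scenec.png

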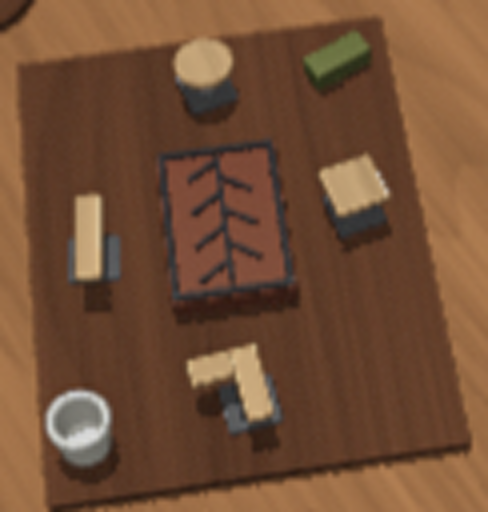

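In the top crop the head centres are: round (511,370), square (297,424), bar (384,174). In the scene crop they are (203,62), (354,185) and (88,237). Next I triangulate.

Run:
```python
from h import *
d=pickle.load(open('cams0.pkl','rb'))
T=lambda u,v:((u+.5)/5-.5+215,(v+.5)/5-.5+120)
S=lambda u,v:((u+.5)/4-.5+168,(v+.5)/4-.5+130)
pts=dict(round=((511,370),(203,62)),square=((297,424),(354,185)),bar=((384,174),(88,237)),block=((341,302),(227,219)))
for k,(a,b) in pts.items():
    o1,d1=ray(d['top'],*T(*a));o2,d2=ray(d['scene'],*S(*b))
    A=np.stack([d1,-d2],1);x=np.linalg.lstsq(A,o2-o1,rcond=None)[0]
    p,q=o1+d1*x[0],o2+d2*x[1]
    print(k,'tri',((p+q)/2).round(4),'gap',np.linalg.norm(p-q).round(4),'top@.049',onz(d['top'],*T(*a),.049 if k!='block' else .036).round(4),'sc',onz(d['scene'],*S(*b),.049 if k!='block' else .036).round(4))
print('bar ends',[onz(d['top'],*T(*a),.049).round(4) for a in ((346,158),(422,190))])
print('block cor',[onz(d['top'],*T(*a),.036).round(4) for a in ((282,219),(440,281),(396,386),(240,322))])
print('board',[onz(d['top'],*T(*a),.012).round(4) for a in ((174,40),(638,222),(500,580),(24,383))])
print('cup',onz(d['top'],*T(209,80),.038))
print('wedge',[onz(d['top'],*T(*a),.02).round(4) for a in ((462,505),)])
print('L',[onz(d['top'],*T(*a),.049).round(4) for a in ((120,222),(190,248),(210,185),(182,180))])
```

```text
round tri [ 0.5142 -0.2033  0.0519] gap 0.0021 top@.049 [ 0.5138 -0.2032  0.049 ] sc [ 0.5141 -0.2062  0.049 ]
square tri [ 0.4775 -0.0489  0.0494] gap 0.0016 top@.049 [ 0.4768 -0.0484  0.049 ] sc [ 0.4779 -0.0496  0.049 ]
bar tri [ 0.6596 -0.1154  0.0478] gap 0.0001 top@.049 [ 0.6592 -0.1153  0.049 ] sc [ 0.6598 -0.1147  0.049 ]
block tri [ 0.5666 -0.0822  0.0362] gap 0.0012 top@.049 [ 0.5671 -0.0826  0.036 ] sc [ 0.5661 -0.082   0.036 ]
bar ends [array([ 0.6716, -0.0878,  0.049 ]), array([ 0.6469, -0.1427,  0.049 ])]
block cor [array([ 0.6295, -0.0406,  0.036 ]), array([ 0.5816, -0.1554,  0.036 ]), array([ 0.5048, -0.1212,  0.036 ]), array([ 0.5534, -0.0086,  0.036 ])]
board [array([0.7745, 0.0384, 0.012 ]), array([ 0.6285, -0.3079,  0.012 ]), array([ 0.3638, -0.196 ,  0.012 ]), array([0.5134, 0.1523, 0.012 ])]
cup [0.73521533 0.01184132 0.038     ]
wedge [array([ 0.4185, -0.1687,  0.02  ])]
L [array([0.6264, 0.078 , 0.049 ]), array([0.6064, 0.0271, 0.049 ]), array([0.653, 0.012, 0.049]), array([0.657 , 0.0324, 0.049 ])]
```

{"op": "move_arm", "data": {
  "commands": [
    [[0.6,-0.9,0],[0,0,-0.9],-1],
    [[0.6,-1,0],[0,0,0],-1],
    [[0.6,-1,0],[0,0,0],-1],
    [[0.6,-1,0],[0,0,0],-1],
    [[0.6,-1,0],[0,0,0],-1]
  ],
  "newtons": 30
}}

```text
clock: 0.6
tcp_pos: [0.2791, 0.3549, 0.25]
orientation: [-0.0, 0.201, 0.98, -0.0]
wrist_force: [1.6, 0.1, -0.2]
finger_gap: 0.0122
```

{"op": "move_arm", "data": {
  "commands": [
    [[0.6,-1,0],[0,0,0],-1],
    [[0.6,-1,0],[0,0,0],-1],
    [[0.6,-1,0],[0,0,0],-1],
    [[0.6,-1,0],[0,0,0],-1],
    [[0.6,-1,0],[0,0,0],-1]
  ]
}}

```text
clock: 1.1
tcp_pos: [0.3992, 0.1549, 0.2502]
orientation: [-0.0, 0.201, 0.98, 0.0]
wrist_force: [0.4, 0.4, 0.0]
finger_gap: 0.0001
```

{"op": "move_arm", "data": {
  "commands": [
    [[0.6,-1,0],[0,0,0],-1],
    [[0.6,-1,0],[0,0,0],-1],
    [[0.6,-1,0],[0,0,0],-1],
    [[0.5,-1,-0.3],[0,0,0],-1],
    [[0.3,-1,-0.5],[0,0,0],-1]
  ]
}}

```text
clock: 1.6
tcp_pos: [0.5049, -0.0456, 0.2187]
orientation: [0.002, 0.202, 0.979, 0.0]
wrist_force: [1.6, -0.2, 0.7]
finger_gap: 0.0002
```

{"op": "move_arm", "data": {
  "commands": [
    [[0.05,-1,-0.5],[0,0,0],-1],
    [[0.05,-1,-0.5],[0,0,0],-1],
    [[0.05,-1,-0.5],[0,0,0],-1],
    [[0.05,-0.9,-0.5],[0,0,0],-1],
    [[0,0,0],[0,0,0],-1]
  ]
}}

```text
clock: 2.1
tcp_pos: [0.5094, -0.2026, 0.135]
orientation: [-0.002, 0.204, 0.979, 0.0]
wrist_force: [-0.7, 0.9, -0.6]
finger_gap: 0.0004
```

```bash
cat > look.py <<'E'
import sys
from h import *
from workcell import env, eyes
from scipy.spatial.transform import Rotation as R
tag=sys.argv[1]; names=sys.argv[2:]
s=env.get_state();print(s['clock'],s['tcp_pos'].round(4) if hasattr(s['tcp_pos'],'round') else s['tcp_pos'],np.round(s['wrist_force'],2),env.tcp_to_tips)
d={'state':s}
for n in names:
    c=eyes.read_camera(n);d[n]=c
    if n=='wrist':
        q=s['orientation'];Tm=np.eye(4);Tm[:3,:3]=R.from_quat([q[1],q[2],q[3],q[0]]).as_matrix();Tm[:3,3]=s['tcp_pos']
        c['camera_from_world']=np.linalg.inv(Tm@c['mount'])
        crop(c['frame'],0,0,512,384,1,f'pics/{tag}_wrist.png')
    elif n=='top': crop(c['frame'],215,120,133,120,5,f'pics/{tag}_top.png')
    else: crop(c['frame'],168,130,122,128,4,f'pics/{tag}_scene.png')
pickle.dump(d,open(f'{tag}.pkl','wb'))
E
python3 look.py a scene wrist
```

```text
2.1 [ 0.5094 -0.2026  0.135 ] [-0.73  0.94 -0.64] 0.019
```

View pics/a_wrist.png

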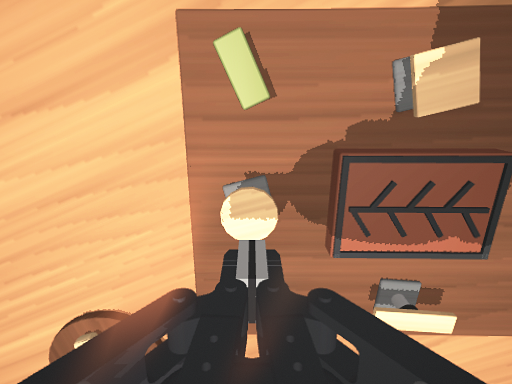

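View pics/a_scene.png

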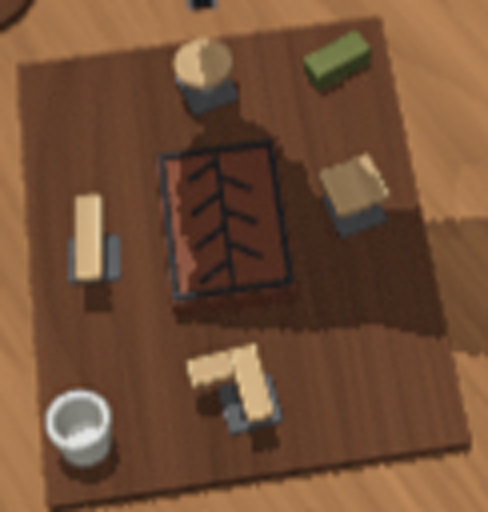

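The wrist view shows the round head at about (249,213), with the fingers closed just behind it. I'll use the wrist view as a cross-check.

Run:
```python
from h import *
d=pickle.load(open('a.pkl','rb'));c=d['wrist']
print('round',onz(c,249,213,.049),'sq',[onz(c,*p,.049).round(4) for p in ((412,116),(480,38),(480,98),(414,55))])
print('bar',[onz(c,*p,.049).round(4) for p in ((375,312),(455,332),(456,316),(374,331))])
```

```text
round [ 0.51137746 -0.20585914  0.049     ] sq [array([ 0.4908, -0.0782,  0.049 ]), array([ 0.4619, -0.03  ,  0.049 ]), array([ 0.4973, -0.0359,  0.049 ]), array([ 0.4548, -0.0684,  0.049 ])]
bar [array([ 0.6343, -0.1454,  0.049 ]), array([ 0.6795, -0.0898,  0.049 ]), array([ 0.6636, -0.0855,  0.049 ]), array([ 0.6527, -0.1518,  0.049 ])]
```

{"op": "move_arm", "data": {
  "commands": [
    [[0.09,-0.05,-0.6],[0,0,0],-1],
    [[0,0,-0.65],[0,0,0],-1],
    [[0,0,-0.2],[0,0,0],-1],
    [[0,0,0],[0,0,0],-1]
  ]
}}

```text
clock: 2.6
tcp_pos: [0.5136, -0.1997, 0.0798]
orientation: [-0.001, 0.201, 0.98, 0.001]
wrist_force: [-0.3, -0.2, 0.4]
finger_gap: -0.0002
```

{"op": "move_arm", "data": {
  "commands": [
    [[0,0,-0.05],[0,0,0],-1],
    [[0,0,-0.05],[0,0,0],-1],
    [[0,0,-0.05],[0,0,0],-1],
    [[0,0,-0.05],[0,0,0],-1],
    [[0,0,-0.05],[0,0,0],-1]
  ]
}}

```text
clock: 3.1
tcp_pos: [0.5145, -0.2014, 0.0705]
orientation: [0.0, 0.201, 0.98, -0.0]
wrist_force: [0.6, -0.6, 0.1]
finger_gap: -0.0001
```

{"op": "move_arm", "data": {
  "commands": [
    [[-0.03,-0.07,0],[0,0,0],-1],
    [[0,0,-0.04],[0,0,0],-1],
    [[0,0,-0.05],[0,0,0],-1],
    [[0,0,-0.05],[0,0,0],-1]
  ]
}}

```text
clock: 3.5
tcp_pos: [0.5133, -0.2045, 0.0649]
orientation: [0.0, 0.201, 0.979, -0.0]
wrist_force: [-0.2, -0.8, 2.1]
finger_gap: -0.0003
```

{"op": "move_arm", "data": {
  "commands": [
    [[0,0,-0.05],[0,0,0],-1],
    [[0,0,-0.05],[0,0,0],-1],
    [[0,0,-0.05],[0,0,0],-1]
  ]
}}

```text
clock: 3.8
tcp_pos: [0.5133, -0.2044, 0.0587]
orientation: [0.0, 0.201, 0.98, -0.0]
wrist_force: [-1.5, -1.3, 3.0]
finger_gap: -0.0001
```

{"op": "move_arm", "data": {
  "commands": [
    [[0,0,-0.05],[0,0,0],-1],
    [[0,0,-0.05],[0,0,0],-1],
    [[0,0,-0.05],[0,0,0],-1],
    [[0,0,-0.05],[0,0,0],-1],
    [[0,0,0],[0,0,0],-1]
  ]
}}

```text
clock: 4.3
tcp_pos: [0.5133, -0.2041, 0.0505]
orientation: [0.0, 0.201, 0.98, 0.0]
wrist_force: [0.1, -1.8, 1.9]
finger_gap: -0.0001
```

{"op": "move_arm", "data": {
  "commands": [
    [[0,0,-0.03],[0,0,0],-1],
    [[0,0,0],[0,0,0],-1]
  ]
}}

```text
clock: 4.5
tcp_pos: [0.5133, -0.2041, 0.0494]
orientation: [0.0, 0.201, 0.98, 0.0]
wrist_force: [-0.1, -1.9, 1.9]
finger_gap: 0.0001
```

{"op": "move_arm", "data": {
  "commands": [
    [[0,0,0.1],[0,0,0],-1],
    [[0,0,0.4],[0,0,0],-1],
    [[0,0,0.9],[0,0,0],-1],
    [[-0.4,0.9,0],[0,0,0],-1],
    [[-0.5,1,0],[0,0,0],-1]
  ]
}}

```text
clock: 5.0
tcp_pos: [0.4784, -0.1283, 0.1067]
orientation: [0.002, 0.202, 0.979, 0.0]
wrist_force: [0.3, 1.1, -0.6]
finger_gap: 0.0
```

```bash
python3 look.py b scene wrist
```

```text
5.0 [ 0.4784 -0.1283  0.1067] [ 0.27  1.11 -0.55] 0.019
```

View pics/b_wrist.png

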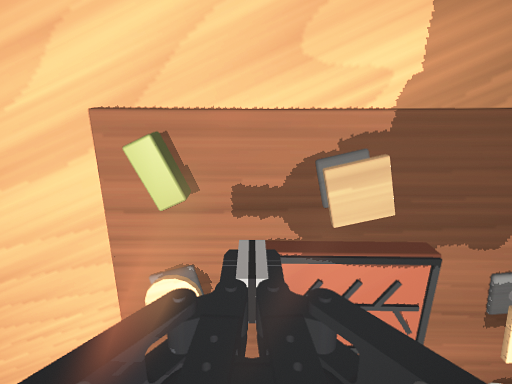

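View pics/b_scene.png

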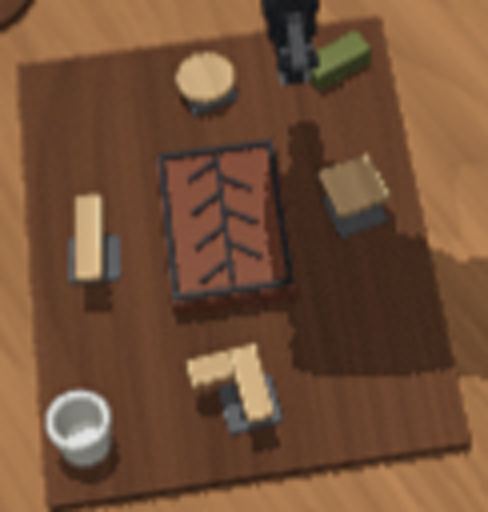

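The round head dropped in the scene view, from (203,62) to (205,77). The square head in the wrist view has corners (325,168), (389,155), (394,213) and (335,227).

Run:
```python
from h import *
d=pickle.load(open('b.pkl','rb'));c=d['wrist']
a=np.array([onz(c,*p,.049) for p in ((325,168),(389,155),(394,213),(335,227))]);print(a.round(4),a.mean(0))
S=lambda u,v:((u+.5)/4-.5+168,(v+.5)/4-.5+130)
for z in (.050,.049,.048,.036,.034,.032,.030): print(z,[((p+.5-np.array([168,130]))*4-.5).round(1) for p in proj(d['scene'],[.5130,-.2045,z])])
```

```text
[[ 0.4614 -0.0721  0.049 ]
 [ 0.469  -0.0343  0.049 ]
 [ 0.5072 -0.0413  0.049 ]
 [ 0.5017 -0.079   0.049 ]] [ 0.48483646 -0.05665288  0.049     ]
0.05 [array([205.3,  62. ])]
0.049 [array([205.4,  62.8])]
0.048 [array([205.5,  63.7])]
0.036 [array([206.9,  73.4])]
0.034 [array([207.2,  75. ])]
0.032 [array([207.4,  76.6])]
0.03 [array([207.6,  78.2])]
```

{"op": "move_arm", "data": {
  "commands": [
    [[0,0.9,0],[0,0,0],-1],
    [[0,0.9,-0.3],[0,0,0],-1],
    [[0,0,-0.3],[0,0,0],-1],
    [[0,0,0],[0,0,0],-1]
  ]
}}

```text
clock: 5.5
tcp_pos: [0.4759, -0.0551, 0.08]
orientation: [-0.002, 0.2, 0.98, 0.0]
wrist_force: [0.0, -0.5, -0.6]
finger_gap: -0.0002
```

```bash
python3 look.py c wrist
```

```text
5.5 [ 0.4759 -0.0551  0.08  ] [ 0.05 -0.48 -0.58] 0.019
```

View pics/c_wrist.png

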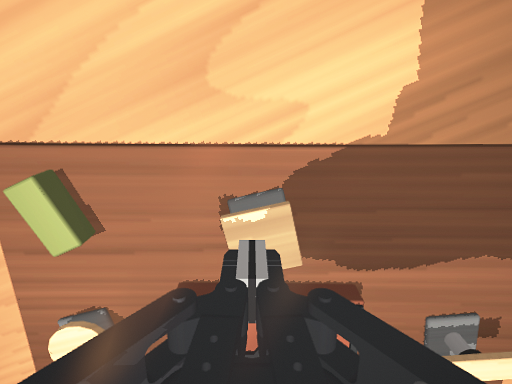

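The square head lies right under the fingertips, with its near edge from (221,216) to (292,202) and one corner at (302,265).

Run:
```python
from h import *
d=pickle.load(open('c.pkl','rb'));c=d['wrist']
a=np.array([onz(c,*p,.049) for p in ((221,216),(292,202),(302,265))]);print(a.round(4),(a[0]+a[2])/2, np.linalg.norm(a[0]-a[1]),np.linalg.norm(a[2]-a[1]))
```

```text
[[ 0.453  -0.0639  0.049 ]
 [ 0.4607 -0.0249  0.049 ]
 [ 0.4997 -0.0334  0.049 ]] [ 0.47636841 -0.04864714  0.049     ] 0.039750602230546425 0.03989029922753701
```

Square centre is (0.477,-0.049). I shift y by +6 mm and press.

{"op": "move_arm", "data": {
  "commands": [
    [[0,0.15,-0.1],[0,0,0],-1],
    [[0,0,-0.08],[0,0,0],-1],
    [[0,0,0],[0,0,0],-1]
  ]
}}

```text
clock: 5.85
tcp_pos: [0.4771, -0.0506, 0.0741]
orientation: [-0.0, 0.202, 0.979, 0.0]
wrist_force: [0.1, -0.8, -0.8]
finger_gap: -0.0001
```

{"op": "move_arm", "data": {
  "commands": [
    [[0,0.02,-0.05],[0,0,0],-1],
    [[0,0,-0.05],[0,0,0],-1],
    [[0,0,-0.05],[0,0,0],-1],
    [[0,0,-0.05],[0,0,0],-1],
    [[0,0,-0.05],[0,0,0],-1]
  ]
}}

```text
clock: 6.35
tcp_pos: [0.4773, -0.0495, 0.0644]
orientation: [0.0, 0.201, 0.98, -0.0]
wrist_force: [-0.6, 0.3, 3.5]
finger_gap: -0.0002
```

{"op": "move_arm", "data": {
  "commands": [
    [[0,0,-0.05],[0,0,0],-1],
    [[0,0,-0.05],[0,0,0],-1],
    [[0,0,-0.05],[0,0,0],-1],
    [[0,0,0],[0,0,0],-1]
  ]
}}

```text
clock: 6.75
tcp_pos: [0.4773, -0.0494, 0.0581]
orientation: [0.0, 0.201, 0.98, -0.0]
wrist_force: [0.1, -0.8, 2.4]
finger_gap: -0.0001
```

Another 8.8 mm takes the TCP to 0.0493.

{"op": "move_arm", "data": {
  "commands": [
    [[0,0,-0.05],[0,0,0],-1],
    [[0,0,-0.05],[0,0,0],-1],
    [[0,0,-0.05],[0,0,0],-1],
    [[0,0,-0.05],[0,0,0],-1],
    [[0,0,-0.02],[0,0,0],-1]
  ]
}}

```text
clock: 7.25
tcp_pos: [0.4773, -0.0494, 0.0493]
orientation: [0.0, 0.201, 0.98, -0.0]
wrist_force: [-0.4, -1.7, 3.0]
finger_gap: 0.0002
```

{"op": "move_arm", "data": {
  "commands": [
    [[0,0,0],[0,0,0],-1]
  ]
}}

```text
clock: 7.35
tcp_pos: [0.4773, -0.0494, 0.0494]
orientation: [0.0, 0.201, 0.98, -0.0]
wrist_force: [-0.1, -1.8, 2.3]
finger_gap: 0.0001
```

{"op": "move_arm", "data": {
  "commands": [
    [[0,0,0.1],[0,0,0],-1],
    [[0,0,0.5],[0,0,0],-1],
    [[0,0,1],[0,0,0],-1],
    [[0.9,-0.3,0.3],[0,0,0],-1],
    [[0.9,-0.3,0],[0,0,0],-1]
  ]
}}

```text
clock: 7.85
tcp_pos: [0.5512, -0.0734, 0.1289]
orientation: [0.002, 0.201, 0.98, 0.0]
wrist_force: [1.0, 0.5, 0.7]
finger_gap: -0.0004
```

{"op": "move_arm", "data": {
  "commands": [
    [[0.9,-0.3,0],[0,0,0],-1],
    [[0.9,-0.35,0],[0,0,0],-1],
    [[0.5,-0.2,0],[0,0,0],-1],
    [[0,0,0],[0,0,0],-1],
    [[0,0,0],[0,0,0],-1]
  ]
}}

```text
clock: 8.35
tcp_pos: [0.6404, -0.1069, 0.1247]
orientation: [-0.001, 0.201, 0.98, 0.0]
wrist_force: [-0.5, 0.2, 0.5]
finger_gap: -0.0003
```

```bash
python3 look.py e wrist scene
```

```text
8.35 [ 0.6404 -0.1069  0.1247] [-0.47  0.17  0.49] 0.019
```

View pics/e_wrist.png

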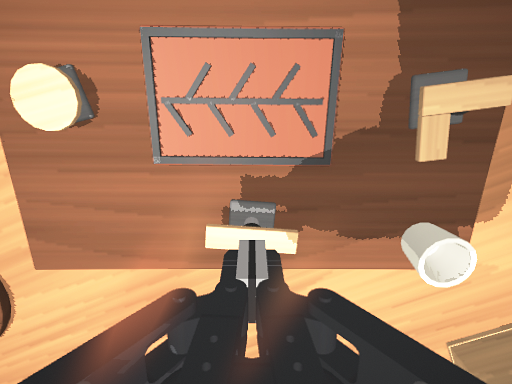

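View pics/e_scene.png

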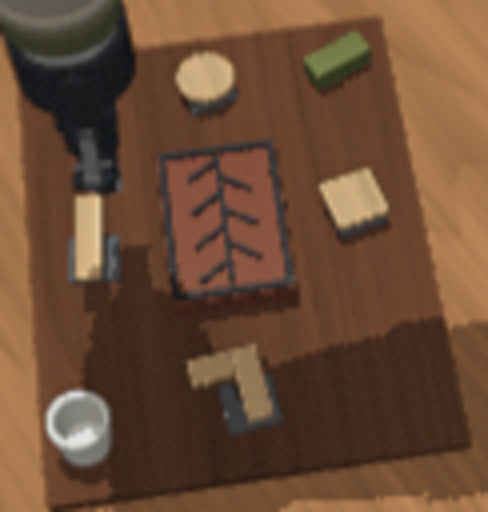

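The square is now down. In the wrist view the bar's corners are (206,226), (298,230), (296,252) and (206,247).

Run:
```python
from h import *
d=pickle.load(open('e.pkl','rb'));c=d['wrist']
a=np.array([onz(c,*p,.0485) for p in ((206,226),(298,230),(296,252),(206,247))]);print(a.round(4),a.mean(0))
v=a[1]-a[0];print(np.degrees(np.arctan2(v[1],v[0])),np.linalg.norm(v),np.linalg.norm(a[3]-a[0]))
```

```text
[[ 0.6359 -0.1409  0.0485]
 [ 0.6651 -0.081   0.0485]
 [ 0.6814 -0.0887  0.0485]
 [ 0.6512 -0.1484  0.0485]] [ 0.65840642 -0.11476434  0.0485    ]
64.0428827473624 0.06660091952645723 0.017000525485008224
```

{"op": "move_arm", "data": {
  "commands": [
    [[0.46,-0.2,-0.4],[0,0,0],-1],
    [[0,0,-0.5],[0,0,0],-1],
    [[0,0,-0.3],[0,0,0],-1],
    [[0,0,0],[0,0,0],-1],
    [[0,0,0],[0,0,0],-1]
  ]
}}

```text
clock: 8.95
tcp_pos: [0.6589, -0.1149, 0.0778]
orientation: [-0.0, 0.201, 0.98, 0.0]
wrist_force: [0.1, -0.7, 0.6]
finger_gap: -0.0
```

{"op": "move_arm", "data": {
  "commands": [
    [[0,0,-0.1],[0,0,0],-1],
    [[0,0,-0.05],[0,0,0],-1],
    [[0,0,-0.05],[0,0,0],-1],
    [[0,0,-0.05],[0,0,0],-1],
    [[0,0,-0.05],[0,0,0],-1]
  ]
}}

```text
clock: 9.45
tcp_pos: [0.6597, -0.1154, 0.0656]
orientation: [0.0, 0.201, 0.98, 0.0]
wrist_force: [-1.0, 0.1, 2.8]
finger_gap: -0.0
```

{"op": "move_arm", "data": {
  "commands": [
    [[0,0,-0.05],[0,0,0],-1],
    [[0,0,-0.05],[0,0,0],-1],
    [[0,0,-0.05],[0,0,0],-1],
    [[0,0,-0.05],[0,0,0],-1],
    [[0,0,0],[0,0,0],-1]
  ]
}}

```text
clock: 9.95
tcp_pos: [0.6597, -0.1154, 0.0573]
orientation: [0.0, 0.201, 0.98, 0.0]
wrist_force: [0.1, -1.1, 2.3]
finger_gap: -0.0001
```

{"op": "move_arm", "data": {
  "commands": [
    [[0,0,-0.05],[0,0,0],-1],
    [[0,0,-0.05],[0,0,0],-1],
    [[0,0,-0.05],[0,0,0],-1],
    [[0,0,-0.05],[0,0,0],-1],
    [[0,0,0],[0,0,0],-1]
  ]
}}

```text
clock: 10.45
tcp_pos: [0.6597, -0.1154, 0.0492]
orientation: [0.0, 0.201, 0.98, 0.0]
wrist_force: [1.1, 0.3, 2.9]
finger_gap: 0.0001
```

{"op": "move_arm", "data": {
  "commands": [
    [[0,0,0.1],[0,0,0],-1],
    [[0,0,0.5],[0,0,0],-1],
    [[0,0,1],[0,0,0],-1],
    [[0,0,1],[0,0,0],-1],
    [[-0.5,0,0.8],[0,0,0],-1]
  ]
}}

```text
clock: 10.95
tcp_pos: [0.6412, -0.1155, 0.1875]
orientation: [0.001, 0.201, 0.98, -0.0]
wrist_force: [1.2, -1.0, 0.9]
finger_gap: 0.0002
```

{"op": "move_arm", "data": {
  "commands": [
    [[-1,0,0.5],[0,0,0],-1],
    [[-1,0.2,0],[0,0,0],-1],
    [[-1,0.3,0],[0,0,0],-1],
    [[-1,0.3,0],[0,0,0],-1],
    [[-0.8,0.2,0],[0,0,0],-1]
  ]
}}

```text
clock: 11.45
tcp_pos: [0.4449, -0.0744, 0.2054]
orientation: [-0.001, 0.201, 0.98, 0.0]
wrist_force: [-0.0, -0.2, 0.5]
finger_gap: -0.0001
```

{"op": "move_arm", "data": {
  "commands": [
    [[0,0,0],[0,0,0],-1],
    [[0,0,0],[0,0,0],-1]
  ]
}}

```text
clock: 11.65
tcp_pos: [0.4475, -0.0753, 0.2061]
orientation: [0.001, 0.201, 0.98, -0.0]
wrist_force: [1.4, -0.1, 1.4]
finger_gap: -0.0
```

```bash
python3 look.py f wrist scene top
```

```text
11.65 [ 0.4475 -0.0753  0.2061] [ 1.41 -0.06  1.37] 0.019
```

View pics/f_wrist.png

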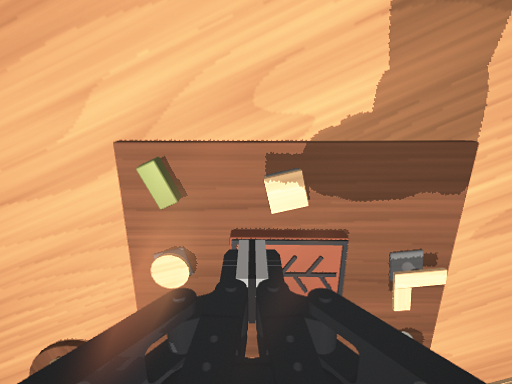

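View pics/f_scene.png

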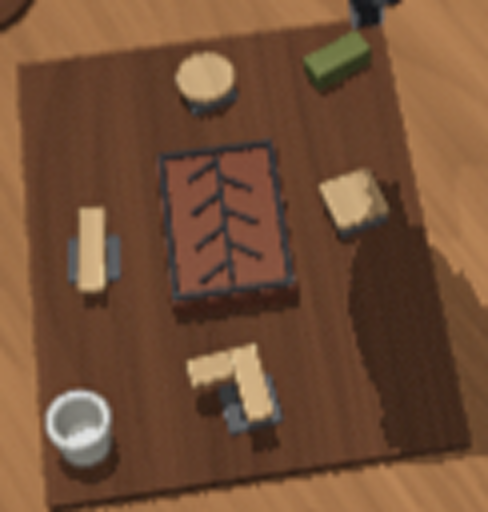

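View pics/f_top.png

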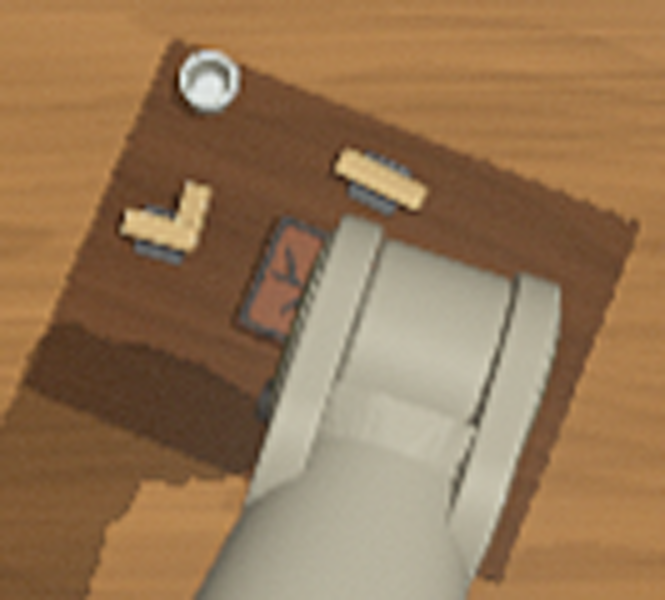

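All three heads sank in the scene view: bar (88,237)→(92,250), square (354,185)→(354,199), round (203,62)→(205,77). The L, block, cup and wedge look unchanged. Now I measure the drop by image registration.

Run:
```python
from h import *
d0=pickle.load(open('cams0.pkl','rb'))['scene'];d1=pickle.load(open('f.pkl','rb'))['scene']
S=lambda p:(p+.5-np.array([168,130]))*4-.5
for n,P in dict(round=(.513,-.2045),square=(.477,-.049),bar=(.659,-.115),corner=(.618,.035)).items():
    # wood-coloured mask centroid in window
    out=[]
    for d in (d0,d1):
        c=proj(d,[*P,.041])[0]; x,y=c.round().astype(int)
        w=d['frame'][y-17:y+18,x-13:x+14]
        hsv=cv2.cvtColor(w,cv2.COLOR_RGB2HSV)
        m=((hsv[...,2]>115)&(hsv[...,1]>50)&(hsv[...,1]<150)&(hsv[...,0]>10)&(hsv[...,0]<24)).astype(np.uint8)
        n_,l,st,ce=cv2.connectedComponentsWithStats(m);i=1+st[1:,4].argmax()
        r=st[i]; out.append((ce[i]+[x-13,y-17],r.tolist()))
    J=proj(d0,[[*P,.05],[*P,.03]]);j=(J[1]-J[0])/20
    dv=out[1][0]-out[0][0]
    print(n,dv.round(2),'drop mm',(dv@j/(j@j)).round(1),[o[1] for o in out])
d=cv2.absdiff(d0['frame'],d1['frame']).max(2);crop(np.repeat(d[:,:,None],3,2),0,0,512,384,1,'pics/diff.png')
```

```text
round [-0.   -3.66] drop mm -17.7 [[0, 0, 27, 22, 418], [0, 0, 27, 12, 276]]
square [-0.3   3.25] drop mm 17.0 [[4, 8, 18, 16, 178], [4, 12, 17, 15, 170]]
bar [0.38 3.44] drop mm 17.8 [[10, 5, 7, 22, 148], [10, 8, 8, 22, 151]]
corner [-0.04 -0.08] drop mm -0.5 [[0, 10, 21, 19, 202], [0, 10, 21, 20, 211]]
```

View pics/diff.png

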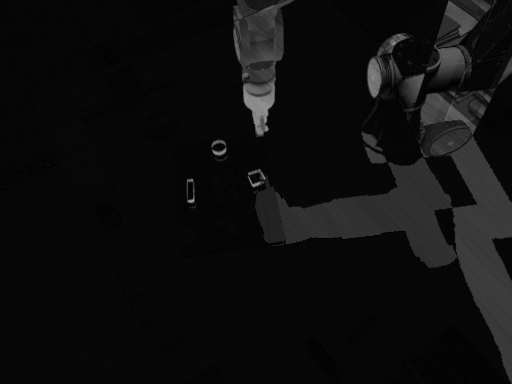

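The square dropped about 17 mm and the bar about 18 mm. The automatic figure for the round one is invalid because its mask included the table top, but my own reading gives about 18 mm. The difference image shows only the three heads, the arm and its shadow changed.

```bash
python3 -c "
from workcell import env,job
print(job.hand_in())"
```

```text
the job is handed in; nothing more can be done
None
```

I pressed the round, then the square, then the bar dog with closed fingertips, and each now sits clearly below the block's face. The job was handed in at about 12 s with the arm lifted clear. Pressing force at the wrist stayed at about 3 N (highest reading 3.5 N).

- **Heights:** the fingertips went down to about 30 mm above the table on each dog. Allowing for the cushion springing back, the heads should rest at about 31–32 mm, against 36 mm for the block's face.
- **Drop seen in the images:** the scene camera showed a drop of about 17 mm for the square and 18 mm for the bar. That is consistent with the fingertip heights, give or take a millimetre or two.
- **Failed check:** the automatic measurement for the round dog came out wrong because it picked up the table top. Reading the pixels by eye instead gave a drop of about 18 mm.
- **Everything else:** the before/after scene picture shows no change in the L-shaped dog, block, cup, wedge or loose tools. Only the three heads, the arm and its shadow differ.

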